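# Raise the presser arm and poise the dispenser over the crystal

### The arm

A 7-joint arm with a two-finger parallel gripper is mounted at the origin on the work surface. World frame = base frame: x ahead of the robot, y to its left, z up, the work surface at z = 0. Lengths are in m, angles in rad, forces in N, time in s.
With the tool pointing down it reaches from about 0.425 to 0.925 m from the base axis. Payload 6.8 kg.
Tool frame: the origin (TCP) lies midway between the tips of the shut fingers; the grasp point (between the pads) lies 19 mm behind it; z points along the fingers, y is the line along which they close (so a half turn about z gives the same grasp; the last joint's range is limited). The gripper opens to 85 mm and grips with 20 to 120 N. Pads are 22 mm wide; open, the fingers measure 114 mm over their backs; the gripper's body (76 mm by 85 mm) begins 54 mm behind the grasp point. The pads swing forward as they close: fully open they stand 13 mm farther back than shut.
Start: joints at [1.14, 0.477, 0.022, 1.555, -0.011, 1.109, -0.083], TCP at [0.214, -0.64, 0.231] pointing down, gripper open.
Joint ranges: [-2.96, 2.96], [-0.34, 2.1], [-1.41, 1.46], [0.24, 2.44], [-1.37, 4.51], [0.17, 1.92], [-2.96, 2.96]. Speed limits (rad/s): [2.39, 2.39, 3.14, 3.14, 3.14, 3.14, 3.14].

### API

Orientations are given as a unit quaternion [w, x, y, z].
In Python, from station import bot, imaging gives the robot as it stands.
- The arm moves only by the tool move_arm, never from a script. Its argument "commands" is a list that holds one entry, the list of rows, each a list of 7 numbers: the shift along the tool's x, y, z in m, then the turn, a rotation vector about the tool's x, y, z in degrees, then the finger opening in m, from 0 to 0.0854. In form: [[[x, y, z, rx, ry, rz, grip], ...]]. A call has 1 to 20 rows; each row shifts and turns the commanded pose from where the row before left it, along the tool's axes as they then stand; what a row does not reach is not made up. A row lasts 1/8 s, in which the tool goes at most 62.5 mm and 10.7 degrees, less where a joint would pass 70% of its speed; a pose out of reach is approached as far as the arm can. A call is refused whole if a number of a shift passes 0.0625 or a number of a turn 10.7, either way. A call with a gripper value outside its range is refused whole. The fingers move at their own pace and stop on an object; "squeeze" is the grip in N (left out, the last holds). Time passes only in rows, so rows that do not move let the fingers close. It gives the time, the measured TCP pose, the force, the opening and the grip force at its end, in the units of the state.
- bot.get_obs(): the state, without advancing time (a new reading comes with each control period).
- imaging.read_camera(name): name is "scene" or "top" or "wrist"; returns the picture (400x640x3 uint8, red, green, blue); there is no depth.
- imaging.calibration(name): a dict with "intrinsics" (3x3 intrinsics, pixels), "extrinsics" (4x4, takes a point from camera to world coordinates); the wrist camera has in their place "mount" (4x4, takes a point from camera to tool coordinates, whose origin is the TCP and whose axes are the flange's). Camera axes: x right, y down, z forward; pixel columns grow to the right and rows downward; lengths in m; the calibration is good to about 2 mm. A picture is of the moment at which its call begins: read the wrist's pose just before it. calibration takes no time and is no camera call.
- bot.hand_in(): hands the job in; it is judged then, once.
The state is a dict: "t": time; "q": joint angles; "joint_vel": joint speeds; "joint_torque": joint torques, N m; "eef_pos": TCP position; "tool_rot": TCP orientation; "contact_force": force on the tool from outside, world axes, zero at the start; "torque": the same for the moment, N m; "gripper_width": opening from 0.0 (shut) to 1.0 (fully open); "grasp_force": force on a finger pad.
Only numpy, scipy, OpenCV 4.12 (cv2) and the standard library are available. Lean on these libraries where they do the work, as an engineer would, in place of code of your own. Each camera call takes 0.05 s, during which the arm holds its last target. There are 200 camera calls.

### The job

Get the infrared spectrometer ready for a drop of sample: first swing its presser arm fully up, off the crystal. Then take the thicker of the two dispensers out of the rack, carry it over the glassware without disturbing anything (leave the slim dispenser in its hole), and hold it upright and still with its nozzle centred over the crystal and about a centimetre above it, never touching the spectrometer with it. The program finishes while the gripper still holds the dispenser hovering there: do not put it down or let go.

Things in the scene. Friction and masses are not known exactly. Their poses are not given: they have to be found in the camera images.
- crystal (a point): Target: top centre of the round black crystal (16 mm across) in a 60 mm steel disc, on the fixed low white spectrometer (260 x 160 mm, deck 60 mm high) at the robot's right. 63 mm above the bench. z up; x level, from crystal to hinge post (away from the robot, within 0.3 rad); y parallel to the hinge. The body reaches from 70 mm on the -x side to 190 mm on the +x side of this point.
- hinge (a point): Centre of the presser arm's hinge pin: 130 mm from the crystal along the crystal's +x and 22 mm higher. The pin lies along y of crystal. Its aluminium post is 44 mm wide in y, 34 mm in x, and ends 16 mm above the pin.
- presser (a joint): Presser arm angle, rad. 0: arm level, reaching from the hinge 136 mm towards -x, its steel foot on the crystal. Grows as the arm swings up and back to its stop at 1.5, nearly upright (fully up: above 1.2). Starts at 0 to 0.3. Stiff hinge: the arm stays where it is left; lifting it by its cross bar takes 2 to 3 N. Arm 16 mm wide, 12 mm thick.
- bar_left (a point): Middle of the free left (+y) half of the arm's cross bar: round steel, 10 mm thick, 90 mm long, along y across the top of the arm, 95 mm from the hinge along the arm and 18 mm above its centre line. 26 mm from the arm's middle; 43 mm above the deck when level. Pinch it from above, fingers in front and behind, and follow an arc about the hinge; the bar turns in the fingers.
- bar_right (a point): The same on the right (-y) half of the cross bar.
- thick_mid (a point): Dispenser to use: plain dark grey, thicker round body, 24 mm across. Point on its axis half-way up the body, where to grip, 80 mm above the nozzle tip; z up its axis. 120 mm long: nozzle 45, collar 5 (30 across, rests on the rack), body 60, cap 10. 40 to 85 g. Upright in a hole (19 mm) of the fixed white rack (170 x 60 x 60 mm high) at the robot's left; lift 50 mm to clear it.
- thick_tip (a point): Tip of the nozzle of the thick dispenser (4 mm across), on its axis, 80 mm below thick_mid.
- slim_mid (a point): The other dispenser, same grey and length but its body only 12 mm across, in the other hole of the rack, 100 mm from the thick one. Point on its axis half-way up the body, 80 mm above its tip. Leave it there.
- bottle_a: Glass bottle with screw cap, 66 mm across, 130 mm high, origin at its underside's centre: the tallest of three pieces of glassware in a row between the rack and the spectrometer. Leave it alone.
- bottle_b: Wide jar, 58 mm across, 110 mm high, origin at its underside's centre, in the same row. Leave it alone.
- beaker: Open glass beaker, 66 mm across, 90 mm high, origin at its underside's centre, in the same row. Leave it alone.
- jar: Small amber jar, 52 mm across, 70 mm high, far left. Leave it alone.
- dish: Shallow white dish, 90 mm across, 16 mm high, left of the rack. Leave it alone.
- carton: Cardboard carton, 80 x 110 x 60 mm high, at the far edge. Leave it alone.
There are look-alikes about, which are no part of the job. Leave any blue look-alike of the part that bears thick_mid alone.

How it is judged:
By the outcome, as a careful person would: the job done as asked, in the order asked, and still so for the second after the job is handed in, while the arm keeps its last pose, push and grip.
It also fails if it takes over 59 s, if anything falls off the work surface, if the arm or the gripper's body presses on something with over 40 N, if the wrist force passes 120 N, or if a joint passes its speed limit or range.

## Working session

There is one attempt and no reset: what is moved stays moved. The work goes in short steps, Python scripts to look and compute and a tool call to move; the robot and the scene stay as the last step left them, time stands still between calls to the robot, and variables do not carry over. Pictures are saved under pics/ and viewed, at most 12 in all, crops included, and the job is handed in when it is done.

Besides the shell and the picture viewer there is one more tool, called after "Emit:" as name(argument=value, ...), one argument or row to a line, values as JSON. move_arm: Moves the arm, as the interface text tells. Its arguments: {"type":"object","properties":{"commands":{"type":"array","items":{"type":"array","items":{"type":"array","items":{"type":"number"}}}},"squeeze":{"type":"number"}},"required":["commands"]}

```bash
mkdir -p pics; cat > h.py <<'E'
import numpy as np, cv2
from station import bot, imaging
from scipy.spatial.transform import Rotation as R
def snap(n,f):
    o=bot.get_obs(); im=imaging.read_camera(n); cv2.imwrite('pics/'+f,im[:,:,::-1]); return o,im
def cam(n,o=None):
    c=imaging.calibration(n); K=np.array(c['intrinsics'])
    if n=='wrist':
        T=np.eye(4); q=o['tool_rot']; T[:3,:3]=R.from_quat([q[1],q[2],q[3],q[0]]).as_matrix(); T[:3,3]=o['eef_pos']
        return K,T@np.array(c['mount'])
    return K,np.array(c['extrinsics'])
def ray(n,u,v,z,o=None):
    K,E=cam(n,o); d=E[:3,:3]@np.linalg.solve(K,[u,v,1]); p=E[:3,3]; return p+d*(z-p[2])/d[2]
def proj(n,P,o=None):
    K,E=cam(n,o); p=K@(np.linalg.inv(E)@np.append(P,1))[:3]; return p[:2]/p[2]
E
python3 - <<'E'
from h import *
o,a=snap('scene','s0.png'); _,b=snap('top','t0.png')
print(o['t'],o['eef_pos'],o['tool_rot'],o['gripper_width'])
for n in('scene','top'):print(cam(n))
print(imaging.calibration('wrist'))
E
```

```text
0.0 [ 0.21395219 -0.63956946  0.23033618] [-8.85994188e-04  9.86995236e-01  1.60746914e-01 -2.20961932e-04] 0.9973732955519945
(array([[385.73875042,   0.        , 323.77176919],
       [  0.        , 385.73875042, 200.76715037],
       [  0.        ,   0.        ,   1.        ]]), array([[-6.50754265e-01,  5.31658829e-01, -5.42086502e-01,
         1.02519246e+00],
       [ 7.59288369e-01,  4.55889854e-01, -4.64376585e-01,
         4.51854846e-01],
       [ 2.41824847e-04, -7.13795020e-01, -7.00354632e-01,
         6.60988175e-01],
       [ 0.00000000e+00,  0.00000000e+00,  0.00000000e+00,
         1.00000000e+00]]))
(array([[415.42269242,   0.        , 320.7240787 ],
       [  0.        , 415.42269242, 202.27134069],
       [  0.        ,   0.        ,   1.        ]]), array([[ 0.02481939, -0.99360811,  0.11012232,  0.45436425],
       [-0.99968705, -0.02432331,  0.00584607,  0.04203953],
       [-0.00313016, -0.11023295, -0.99390085,  1.11774502],
       [ 0.        ,  0.        ,  0.        ,  1.        ]]))
{'intrinsics': array([[329.39785522,   0.        , 312.91309152],
       [  0.        , 329.39785522, 204.78819194],
       [  0.        ,   0.        ,   1.        ]]), 'mount': array([[-9.53875440e-04, -9.61529486e-01, -2.74700088e-01,
         6.83949697e-02],
       [ 9.99999183e-01, -6.83492436e-04, -1.08000159e-03,
         3.21036381e-04],
       [ 8.50697939e-04, -2.74700893e-01,  9.61529352e-01,
        -1.42490136e-01],
       [ 0.00000000e+00,  0.00000000e+00,  0.00000000e+00,
         1.00000000e+00]])}
```

View pics/t0.png

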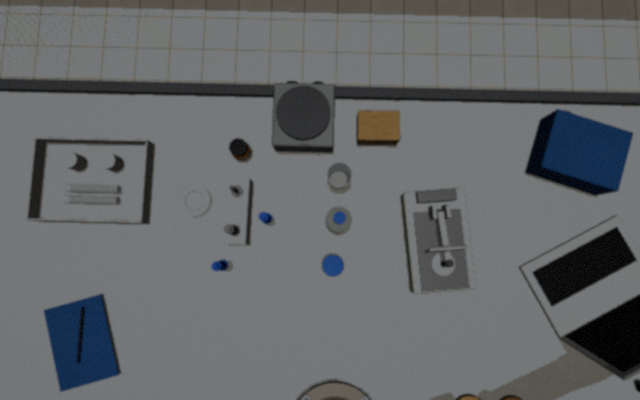

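View pics/s0.png

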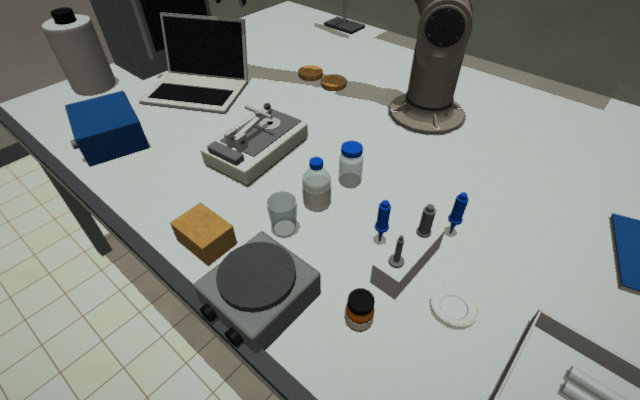

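The top view shows the crystal near (443,264), the cross bar near (446,249) and the hinge near (440,212). The glassware stands in a row at (339,177), (339,219) and (333,264).

Things that could be taken for the thick dispenser, in scene pixels:
- thick grey at (428,218)
- slim grey at (399,250)
- blue at (384,215)
- blue at (458,210)

By the description I choose the thick grey one. One close crop will check it.

```bash
python3 - <<'E'
from h import *
t=cv2.imread('pics/t0.png'); s=cv2.imread('pics/s0.png')
a=cv2.resize(t[180:300,395:480],None,fx=4.6,fy=4.6,interpolation=cv2.INTER_CUBIC)
b=cv2.resize(t[170:280,180:280],(400,440),interpolation=cv2.INTER_CUBIC)
c=np.zeros((600,800,3),np.uint8); c[:552,:391]=a; c[:440,400:]=b
cv2.imwrite('pics/c0.png',c)
for nm,u,v,z in [('crystal',443,264,.063),('hinge',440,212,.085),('bar',446,249,.11),('cap thick',232,230,.135),('thick collar',231,231,.065),('slim cap',235,189,.135),('a cap',340,218,.13),('b',333,264,.11),('beaker',339,175,.09)]: print(nm,ray('top',u,v,z).round(3))
E
```

```text
crystal [ 0.423 -0.263  0.063]
hinge [ 0.552 -0.25   0.085]
bar [ 0.46  -0.256  0.11 ]
cap thick [0.492 0.256 0.135]
thick collar [0.492 0.274 0.065]
slim cap [0.59  0.253 0.135]
a cap [0.527 0.001 0.13 ]
b [0.418 0.015 0.11 ]
beaker [0.638 0.004 0.09 ]
```

View pics/c0.png

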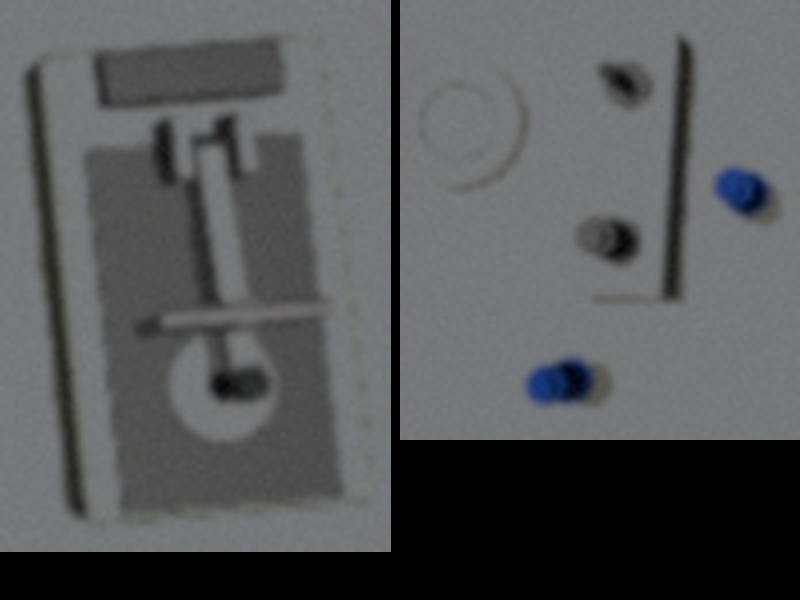

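The crop confirms the choice: the thick grey dispenser is near top pixel (232,230), with the slim one at (235,191) and the blue ones at (216,266) and (265,217). The steel disc is centred at top pixel (443.5,264.3), and the presser is slightly raised. Next I work out the yaw and presser angle.

```bash
python3 - <<'E'
from h import *
px=lambda a,b:(395+a/4.6,180+b/4.6)
r=lambda a,b,z:ray('top',*px(a,b),z)
C=r(223.5,386.5,.063)
for e in [((85,150),(118,515)),((303,135),(343,497))]:
    d=r(*e[1],.06)-r(*e[0],.06); print('yaw',np.arctan2(-d[1],-d[0]))
d=r(160,323,.11)-r(328,308,.11); print('bar yaw',np.arctan2(-d[0],d[1]),np.linalg.norm(d))
for yaw in(.08,.1):
  ex=np.array([np.cos(yaw),np.sin(yaw),0]);H=C+.13*ex+[0,0,.022]
  for th in(0,.1,.2,.3):
    B=H+(-.095*np.cos(th)+.018*np.sin(th))*ex+[0,0,.095*np.sin(th)+.018*np.cos(th)]
    u=proj('top',B); s=proj('scene',B)
    print(yaw,th,((u-[395,180])*4.6).round(1),B.round(3),s.round(1))
print(C,proj('scene',C))
# dispensers
q=lambda a,b,z:ray('top',180+a/4,170+b/4,z)
print('thick',q(600,237,.135),q(627,243,.065),'slim',q(612,72,.135),q(630,85,.065),'blue',q(545,383,.12),q(735,188,.12)) if 0 else print('thick',q(200,237,.135),q(222,243,.065),'slim',q(212,72,.135),q(230,85,.065),'blue',q(145,383,.12),q(335,188,.12))
E
```

```text
yaw 0.09017752825785381
yaw 0.09745903387225677
bar yaw 0.11314806829108369 0.08849164951133401
0.08 0 [239.7 322.4] [ 0.458 -0.261  0.103] [259.2 115.2]
0.08 0.1 [244.7 318.1] [ 0.46  -0.261  0.112] [258.2 112.4]
0.08 0.2 [249.5 311.9] [ 0.463 -0.261  0.122] [257.  109.9]
0.08 0.3 [254.  303.9] [ 0.467 -0.26   0.13 ] [255.5 107.7]
0.1 0 [238.4 322.4] [ 0.458 -0.261  0.103] [259.4 115.2]
0.1 0.1 [243.3 318.2] [ 0.46  -0.26   0.112] [258.4 112.5]
0.1 0.2 [248. 312.] [ 0.463 -0.26   0.122] [257.2 110. ]
0.1 0.3 [252.3 304. ] [ 0.467 -0.26   0.13 ] [255.7 107.8]
[ 0.42283089 -0.26402352  0.063     ] [269.47302355 122.11014034]
thick [0.49383065 0.26070445 0.135     ] [0.49319503 0.26216237 0.065     ] slim [0.59243725 0.2583469  0.135     ] [0.59416089 0.26183107 0.065     ] blue [0.4069963 0.2925129 0.12     ] [0.52588082 0.18417958 0.12      ]
```

Emit:
move_arm(
  commands=[
    [[0.03,-0.0255,-0.0015,0,0,0,0.05],[0.03,-0.0255,-0.0015,0,0,0,0.05],[0.03,-0.0255,-0.0015,0,0,0,0.05],[0.03,-0.0255,-0.0015,0,0,0,0.05],[0.03,-0.0255,-0.0015,0,0,0,0.05],[0.03,-0.0255,-0.0015,0,0,0,0.05],[0.03,-0.0255,-0.0015,0,0,0,0.05],[0.03,-0.0255,-0.0015,0,0,0,0.05],[0.03,-0.0255,-0.0015,0,0,0,0.05],[0.03,-0.0255,-0.0015,0,0,0,0.05],[0.03,-0.0255,-0.0015,0,0,0,0.05],[0.03,-0.0255,-0.0015,0,0,0,0.05],[0,0,0,0,0,-9.6,0.05],[0,0,0,0,0,-9.6,0.05],[0,0,0,0,0,-9.6,0.05],[0,0,0,0,0,-9.6,0.05],[0,0,0,0,0,-9.6,0.05],[0,0,0,0,0,-9.6,0.05],[0,0,0,0,0,-9.6,0.05],[0,0,0,0,0,-9.6,0.05]],
  ],
)

```text
t: 2.6
eef_pos: [0.4581, -0.2357, 0.2489]
tool_rot: [-0.0, 0.672, 0.741, -0.0]
contact_force: [-0.7, 0.3, 0.5]
gripper_width: 0.588
grasp_force: 0.0
```

```bash
python3 - <<'E'
from h import *
o,im=snap('wrist','w1.png'); print(o['t'],o['eef_pos'],o['tool_rot'],o['q'].round(2) if hasattr(o['q'],'round') else o['q'])
B=np.array([.461,-.2605,.114]);ex=np.array([np.cos(.095),np.sin(.095),0]);ey=np.array([-ex[1],ex[0],0])
for k in(.045,.026,0,-.045):print(k,proj('wrist',B+k*ey,o).round(1))
print('C',proj('wrist',[.4228,-.264,.063],o))
E
```

```text
2.6 [ 0.45810077 -0.23569317  0.24892925] [-3.95411092e-04  6.71686952e-01  7.40834973e-01 -1.59883456e-04] [ 0.69  0.22 -0.39  1.89  0.1   1.05  0.36]
0.045 [315.2 171. ]
0.026 [315.1 192.7]
0 [315.  221.1]
-0.045 [314.9 267.2]
C [277.78187727 205.12355289]
```

View pics/w1.png

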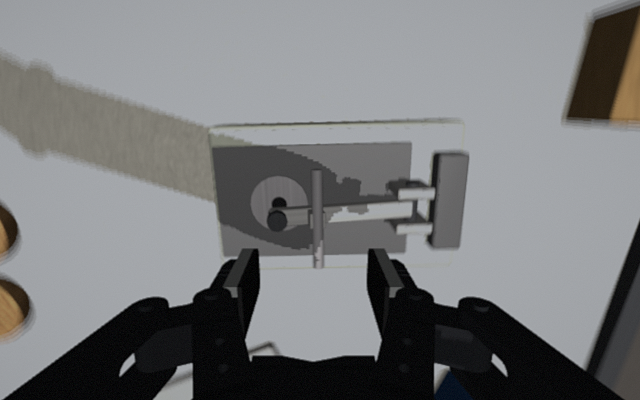

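The wrist view agrees with the estimate. The bar runs from (317,170) to (320,268), about 3 mm farther in +x than predicted, and the disc centre at (279,204) matches. Now I descend and pinch the left half of the bar.

Emit:
move_arm(
  commands=[
    [[0,0.003,0.019,0,0,0,0.05],[0,0,0.019,0,0,0,0.05],[0,0,0.019,0,0,0,0.05],[0,0,0.019,0,0,0,0.05],[0,0,0.019,0,0,0,0.05],[0,0,0.019,0,0,0,0.05],[0,0,0.019,0,0,0,0.05],[0,0,0.019,0,0,0,0.05],[0,0,0,0,0,0,0.05],[0,0,0,0,0,0,0.0],[0,0,0,0,0,0,0.0],[0,0,0,0,0,0,0.0],[0,0,0,0,0,0,0.0],[0,0,0,0,0,0,0.0]],
  ],
  squeeze=25,
)

```text
t: 4.4
eef_pos: [0.4612, -0.2358, 0.0974]
tool_rot: [-0.0, 0.674, 0.739, -0.0]
contact_force: [-2.0, -0.5, 2.3]
gripper_width: 0.106
grasp_force: 24.5
```

```bash
python3 - <<'E'
from h import *
o=bot.get_obs(); print(o['t'],o['eef_pos'],o['gripper_width']*.0854,o['grasp_force'],o['contact_force'])
r=.0967; f=np.radians(np.arange(17.6,94,5)); print(np.c_[r*(np.cos(f[:-1])-np.cos(f[1:])),-r*np.diff(np.sin(f))].round(4).tolist())
E
```

```text
4.4 [ 0.46116444 -0.23576279  0.0974195 ] 0.009010285810103899 24.455860555171967 [-2.01944823 -0.4852202   2.31032001]
[[0.0029, -0.0079], [0.0036, -0.0076], [0.0042, -0.0073], [0.0049, -0.0069], [0.0054, -0.0065], [0.006, -0.006], [0.0065, -0.0054], [0.0069, -0.0048], [0.0073, -0.0042], [0.0077, -0.0036], [0.0079, -0.0029], [0.0082, -0.0022], [0.0083, -0.0015], [0.0084, -0.0007], [0.0084, 0.0]]
```

Emit:
move_arm(
  commands=[
    [[0,0.0029,-0.0079,0,0,0,0],[0,0.0036,-0.0076,0,0,0,0],[0,0.0042,-0.0073,0,0,0,0],[0,0.0049,-0.0069,0,0,0,0],[0,0.0054,-0.0065,0,0,0,0],[0,0.006,-0.006,0,0,0,0],[0,0.0065,-0.0054,0,0,0,0],[0,0.0069,-0.0048,0,0,0,0],[0,0.0073,-0.0042,0,0,0,0],[0,0.0077,-0.0036,0,0,0,0],[0,0.0079,-0.0029,0,0,0,0],[0,0.0082,-0.0022,0,0,0,0],[0,0.0083,-0.0015,0,0,0,0],[0,0.0084,-0.0007,0,0,0,0],[0,0.0042,0,0,0,0,0],[0,0,0,0,0,0,0]],
  ],
)

```text
t: 6.4
eef_pos: [0.5547, -0.2261, 0.1649]
tool_rot: [0.0, 0.673, 0.739, 0.001]
contact_force: [-0.5, 3.3, 2.1]
gripper_width: 0.102
grasp_force: 25.2
```

```bash
python3 - <<'E'
from h import *
o=bot.get_obs();s,im=snap('scene','s2.png')
cv2.imwrite('pics/s2c.png',cv2.resize(im[20:200,170:350,::-1],(576,576),interpolation=cv2.INTER_CUBIC))
print(o['t'],o['eef_pos'],o['gripper_width']*.0854,o['grasp_force'],o['contact_force'])
E
```

```text
6.4 [ 0.55465176 -0.22611208  0.16489839] 0.00871813725623621 25.22531747817993 [-0.45855799  3.26533202  2.10858586]
```

View pics/s2c.png

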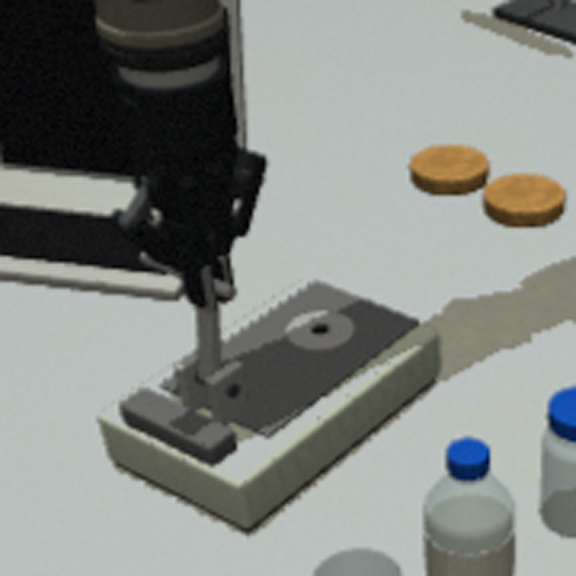

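The scene view shows the presser upright: its arm rises vertically from the post at crop (208,330), and the crystal at (320,328) is clear. From the TCP the angle comes out near 1.4. I release, rise and fly to the rack.

Emit:
move_arm(
  commands=[
    [[0,0,0,0,0,0,0.04],[0,0,0,0,0,0,0.04],[0,0,-0.01,0,0,0,0.04],[0,0,-0.025,0,0,0,0.04],[0,0,-0.035,0,0,0,0.04],[0,0,-0.035,0,0,0,0.04],[0,0,-0.03,0,0,0,0.04],[0.041,-0.0013,0,0,0,0,0.04],[0.041,-0.0013,0,0,0,0,0.04],[0.041,-0.0013,0,0,0,0,0.04],[0.041,-0.0013,0,0,0,0,0.04],[0.041,-0.0013,0,0,0,0,0.04],[0.041,-0.0013,0,0,0,0,0.04],[0.041,-0.0013,0,0,0,0,0.045],[0.041,-0.0013,0,0,0,0,0.045],[0.041,-0.0013,0,0,0,0,0.045],[0.041,-0.0013,0,0,0,0,0.045],[0.041,-0.0013,0,0,0,0,0.045],[0.041,-0.0013,0,0,0,0,0.045],[0,0,0,0,0,0,0.045]],
  ],
)

```text
t: 8.95
eef_pos: [0.4917, 0.2648, 0.3008]
tool_rot: [-0.0, 0.672, 0.741, 0.001]
contact_force: [0.1, -1.1, 0.4]
gripper_width: 0.529
grasp_force: 0.0
```

```bash
python3 - <<'E'
from h import *
o,im=snap('wrist','w3.png'); print(o['t'],o['eef_pos'],o['tool_rot'])
for P in([.4935,.2614,.135],[.4935,.2614,.065],[.593,.260,.135]):print(proj('wrist',P,o).round(1))
s,im=snap('scene','s3.png'); 
ref=cv2.imread('pics/s0.png')
w=cv2.imread('pics/w3.png'); c=np.zeros((600,640,3),np.uint8); c[:400]=w; c[400:600,:320]=cv2.resize(im[60:185,190:390,::-1],(320,200)); cv2.imwrite('pics/m3.png',c)
E
```

```text
8.95 [0.49171422 0.26477327 0.30080517] [-1.80676114e-04  6.71801686e-01  7.40730258e-01  1.07086934e-03]
[315.5 189.8]
[315.  176.1]
[417.4 200.9]
```

View pics/m3.png

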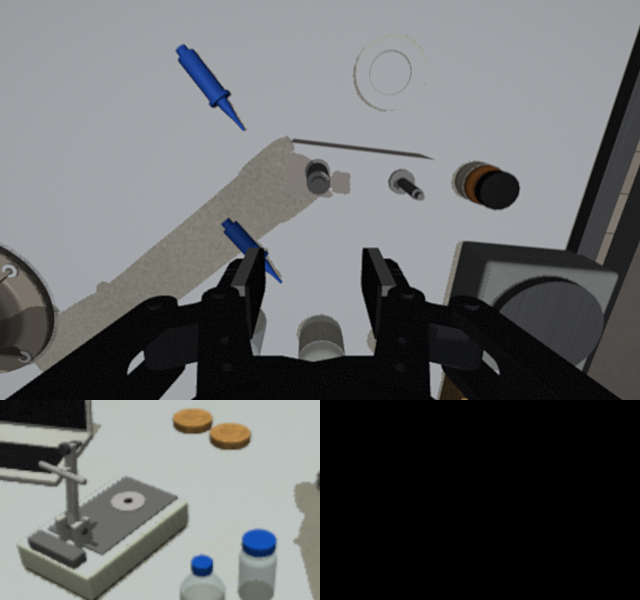

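The lower inset shows the presser standing up on its own. The thick dispenser sits at (318,178), where predicted, and the slim one at (403,183). The blue look-alikes appear longer than expected here, so I compare them with the first scene view.

```bash
python3 - <<'E'
from h import *
a=cv2.imread('pics/s0.png')[150:330,340:500];b=cv2.imread('pics/s3.png')[150:330,340:500]
cv2.imwrite('pics/cmp.png',cv2.resize(np.hstack([a,b]),(800,450),interpolation=cv2.INTER_CUBIC))
o={'eef_pos':[0.49171422,0.26477327,0.30080517],'tool_rot':[-1.80676114e-04,6.71801686e-01,7.40730258e-01,1.07086934e-03]}
for u,v in[(182,50),(243,130),(228,224),(281,282)]:print(ray('wrist',u,v,.01,o).round(3),ray('wrist',u,v,.12,o).round(3))
for u,v in[(318,182),(318,168)]:print(ray('wrist',u,v,.135,o).round(4),ray('wrist',u,v,.065,o).round(4))
E
```

```text
[0.32  0.389 0.01 ] [0.362 0.375 0.12 ]
[0.397 0.302 0.01 ] [0.419 0.31  0.12 ]
[0.381 0.172 0.01 ] [0.407 0.213 0.12 ]
[0.461 0.09  0.01 ] [0.467 0.151 0.12 ]
[0.4951 0.2693 0.135 ] [0.4977 0.2548 0.065 ]
[0.4937 0.2827 0.135 ] [0.496  0.2712 0.065 ]
```

View pics/cmp.png

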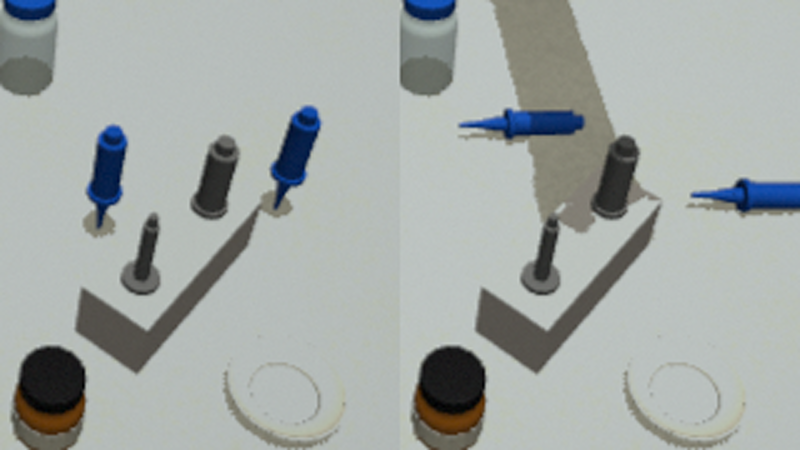

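The blue look-alikes had been balanced on their nozzles and have since toppled on their own; the arm never came near them. Both grey dispensers are untouched. I descend and grip the thick one.

Emit:
move_arm(
  commands=[
    [[-0.001,0.003,0.022,0,0,0,0.05],[0,0,0.022,0,0,0,0.05],[0,0,0.022,0,0,0,0.05],[0,0,0.022,0,0,0,0.05],[0,0,0.022,0,0,0,0.05],[0,0,0.022,0,0,0,0.05],[0,0,0.022,0,0,0,0.05],[0,0,0.022,0,0,0,0.05],[0,0,0.022,0,0,0,0.05],[0,0,0.022,0,0,0,0.05],[0,0,0,0,0,0,0.05],[0,0,0,0,0,0,0.0],[0,0,0,0,0,0,0.0],[0,0,0,0,0,0,0.0],[0,0,0,0,0,0,0.0]],
  ],
  squeeze=40,
)

```text
t: 10.92
eef_pos: [0.4967, 0.2607, 0.081]
tool_rot: [0.001, 0.674, 0.739, 0.001]
contact_force: [-0.4, -1.8, 6.4]
gripper_width: 0.272
grasp_force: 39.3
```

Emit:
move_arm(
  commands=[
    [[0,0,-0.01,0,0,0,0],[0,0,-0.015,0,0,0,0],[0,0,-0.015,0,0,0,0],[0,0,-0.02,0,0,0,0],[0,0,-0.02,0,0,0,0],[0,0,-0.02,0,0,0,0],[0,0,-0.02,0,0,0,0],[0,0,-0.02,0,0,0,0],[0,0,-0.02,0,0,0,0],[0,0,-0.02,0,0,0,0],[0,0,0,0,0,0,0],[0,0,0,0,0,0,0]],
  ],
)

```text
t: 12.42
eef_pos: [0.4953, 0.2605, 0.2594]
tool_rot: [-0.0, 0.674, 0.739, -0.0]
contact_force: [0.9, 0.1, -0.4]
gripper_width: 0.275
grasp_force: 39.2
```

```bash
python3 - <<'E'
from h import *
o,im=snap('scene','s4.png'); print(o['t'],o['eef_pos'],o['gripper_width'],o['grasp_force'],o['contact_force'])
p=np.array(o['eef_pos'])
tip=p-[0,0,.066]; u,v=proj('scene',tip); print(u,v,proj('scene',p),proj('scene',tip+[0,0,.045]))
u,v=int(u),int(v); print(u,v)
cv2.imwrite('pics/s4c.png',cv2.resize(im[v-70:v+30,u-60:u+60,::-1],(720,600),interpolation=cv2.INTER_CUBIC))
E
```

```text
12.425 [0.49531386 0.26045584 0.25939002] 0.27461892751465994 39.1677188873291 [ 0.8890851   0.07268998 -0.42307678]
433.07848820452637 181.46816567120317 [440.7736829  152.46769381] [438.21039698 162.12781341]
433 181
```

View pics/s4c.png

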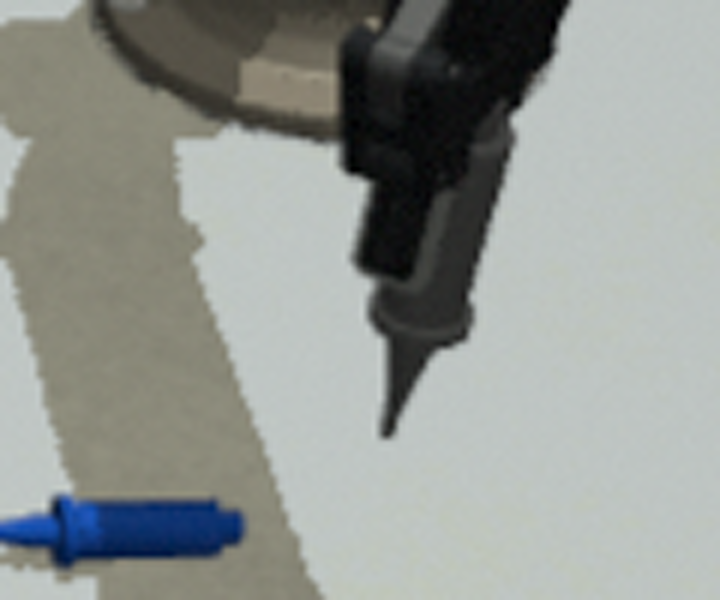

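The dispenser is held upright. Its tip is at scene pixel (437.3,183.7) against a predicted (433,181.5), so it sits off-centre in the pads. A wrist picture will give me the tip by triangulation.

```bash
python3 - <<'E'
from h import *
o,im=snap('wrist','w5.png'); p=np.array(o['eef_pos'])
for d in(0,.009):print(proj('wrist',p+[0,d,-.066],o),proj('wrist',p+[0,d,.054],o))
cv2.imwrite('pics/w5c.png',cv2.resize(im[150:400,200:440,::-1],(576,600),interpolation=cv2.INTER_CUBIC))
E
```

```text
[314.98827156 218.7342318 ] [316.81924722 338.56126087]
[316.25924766 205.81028716] [319.57812871 313.86431117]
```

View pics/w5c.png

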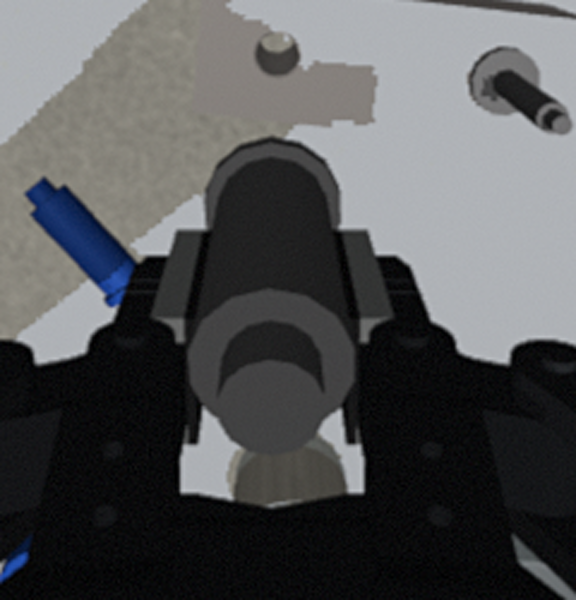

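```bash
python3 - <<'E'
from h import *
o=bot.get_obs(); p=np.array(o['eef_pos']); print(p)
print('cap',ray('wrist',312.5,318.8,p[2]+.054,o)-p)
print('hole',ray('wrist',315.8,171.7,.06,o)-p)
for dz in(-.066,-.068): print('tip scene',ray('scene',437.3,183.7,p[2]+dz)-p)
# tip lateral only: assume vertical line; solve least squares of tip offsets (x,y,z) w/ cap ray
from scipy.optimize import least_squares
f=lambda t:np.r_[proj('scene',p+t)-[437.3,183.7],(proj('wrist',p+t+[0,0,.12],o)-[312.5,318.8])/3]
s=least_squares(f,[0,0,-.066]);print(s.x,s.fun)
C=np.array([.4228,-.264,.063]); print('TCP target',C+[0,0,.01]-s.x)
E
```

```text
[0.4951789  0.26036662 0.25893025]
cap [-0.00200444  0.00704961  0.054     ]
hole [ 0.00072997  0.00783715 -0.19893025]
tip scene [ 5.58082306e-05  8.74611492e-03 -6.60000000e-02]
tip scene [-0.00220869  0.00796526 -0.068     ]
[-0.0018965   0.00702904 -0.06662223] [-0.38881483 -0.70048052  0.11468316 -0.37600408]
TCP target [ 0.4246965  -0.27102904  0.13962223]
```

Emit:
move_arm(
  commands=[
    [[-0.01,-0.0023,0,0,0,0,0],[-0.02,-0.0046,0,0,0,0,0],[-0.03,-0.0069,0,0,0,0,0],[-0.03,-0.0069,0,0,0,0,0],[-0.03,-0.0069,0,0,0,0,0],[-0.03,-0.0069,0,0,0,0,0],[-0.03,-0.0069,0,0,0,0,0],[-0.03,-0.0069,0,0,0,0,0],[-0.03,-0.0069,0,0,0,0,0],[-0.03,-0.0069,0,0,0,0,0],[-0.03,-0.0069,0,0,0,0,0],[-0.03,-0.0069,0,0,0,0,0],[-0.03,-0.0069,0,0,0,0,0],[-0.03,-0.0069,0,0,0,0,0],[-0.03,-0.0069,0,0,0,0,0],[-0.03,-0.0069,0,0,0,0,0],[-0.03,-0.0069,0,0,0,0,0],[-0.02,-0.0046,0,0,0,0,0],[-0.015,-0.0035,0,0,0,0,0],[-0.008,-0.0018,0,0,0,0,0]],
  ],
)

```text
t: 15.02
eef_pos: [0.4236, -0.2718, 0.2596]
tool_rot: [-0.0, 0.674, 0.739, -0.0]
contact_force: [0.7, 0.0, -0.2]
gripper_width: 0.267
grasp_force: 39.2
```

Emit:
move_arm(
  commands=[
    [[0,0,0.015,0,0,0,0],[0,0,0.02,0,0,0,0],[0,0,0.02,0,0,0,0],[0,0,0.02,0,0,0,0],[0,0,0.015,0,0,0,0],[0,0,0.01,0,0,0,0],[0,0,0,0,0,0,0],[0,0,0,0,0,0,0]],
  ],
)

```text
t: 16.02
eef_pos: [0.4246, -0.2712, 0.1603]
tool_rot: [0.001, 0.674, 0.739, 0.0]
contact_force: [-0.1, 0.5, -0.6]
gripper_width: 0.275
grasp_force: 39.2
```

```bash
python3 - <<'E'
from h import *
o,im=snap('scene','s6.png'); p=np.array(o['eef_pos']); print(o['t'],p,o['tool_rot'],o['gripper_width'],o['grasp_force'],o['contact_force'])
tip=p+[-.001,.0077,-.0665]; C=np.array([.4228,-.264,.063])
u,v=proj('scene',tip).astype(int); print(u,v,proj('scene',tip),proj('scene',C),tip)
cv2.imwrite('pics/s6c.png',cv2.resize(im[v-40:v+35,u-50:u+40,::-1],(720,600),interpolation=cv2.INTER_CUBIC))
E
```

```text
16.025 [ 0.42457603 -0.2712198   0.16033073] [5.26135977e-04 6.73643488e-01 7.39056259e-01 1.40795405e-04] 0.2751843395258531 39.17014181613922 [-0.10260796  0.54359175 -0.58968031]
268 112 [268.29475335 112.64007621] [269.48690149 122.10852549] [ 0.42357603 -0.2635198   0.09383073]
```

View pics/s6c.png

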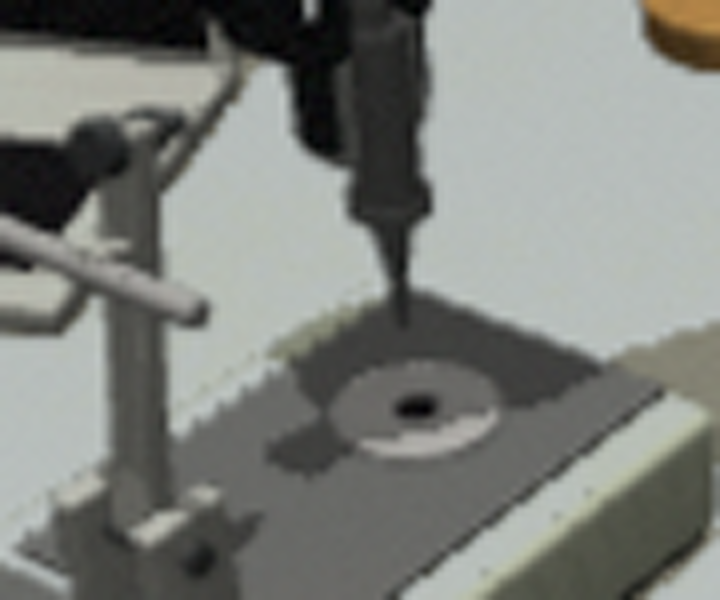

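The presser stands clear and the tip is at scene pixel (268.5,112.6), as predicted. The crystal is at (269.9,122.7), within about 1 mm of my estimate. The last 20 mm go down gently.

Emit:
move_arm(
  commands=[
    [[0.0005,0,0.005,0,0,0,0],[0,0,0.006,0,0,0,0],[0,0,0.005,0,0,0,0],[0,0,0.003,0,0,0,0],[0,0,0.001,0,0,0,0],[0,0,0,0,0,0,0],[0,0,0,0,0,0,0],[0,0,0,0,0,0,0],[0,0,0,0,0,0,0]],
  ],
)

```text
t: 17.2
eef_pos: [0.4241, -0.2706, 0.1399]
tool_rot: [0.0, 0.674, 0.739, 0.0]
contact_force: [-0.2, 1.2, -0.8]
gripper_width: 0.273
grasp_force: 39.2
```

```bash
python3 - <<'E'
from h import *
o,im=snap('scene','s7.png'); p=np.array(o['eef_pos']); print(o['t'],p,o['gripper_width'],o['grasp_force'],o['contact_force'])
tip=p+[-.001,.0077,-.0665];print(tip,proj('scene',tip))
cv2.imwrite('pics/s7c.png',cv2.resize(im[80:155,218:308,::-1],(720,600),interpolation=cv2.INTER_CUBIC))
E
```

```text
17.2 [ 0.42409355 -0.27064025  0.13991131] 0.2730646671599379 39.1701203584671 [-0.22958034  1.16023142 -0.77245182]
[ 0.42309355 -0.26294025  0.07341131] [269.30602622 119.07549374]
```

View pics/s7c.png

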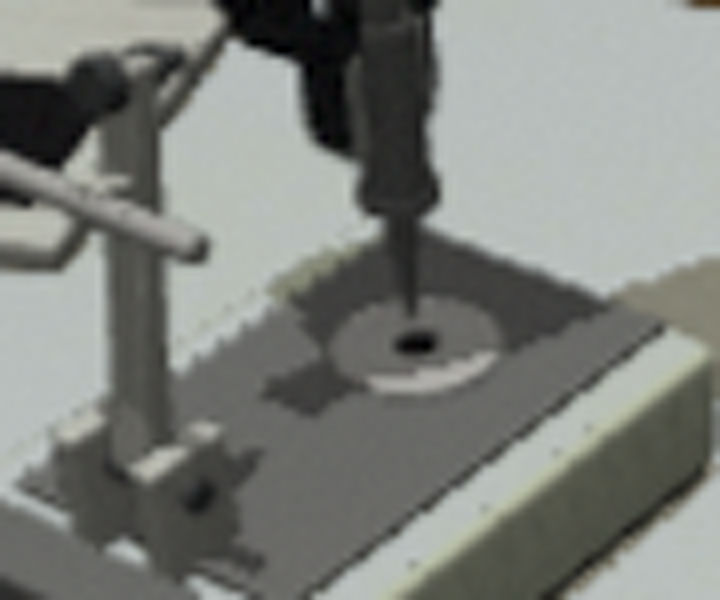

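The tip at crop (412,315) sits straight above the crystal at (415,341), about 10 mm up. Everything is still, so I hand the job in.

```bash
python3 -c "
from station import bot
print(bot.hand_in())"
```

```text
the job is handed in; nothing more can be done
None
```

I handed the job in at 17.2 s on the robot's clock: the presser is up (about 1.4 rad), and the gripper holds the thick dispenser upright and still, its nozzle within about 1 mm of the crystal's centre and about 10 mm above it; the two blue look-alikes toppled early on, with the arm well clear of them.

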